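Lid the tea tub and seat its seal

TASK

Take the wooden lid out of the rack, lay it flat on the bare table with its handle up and let go, then pick it up by the handle, set it on the white tub and let go. Then press the lid down point by point around its edge, corner after corner and never in the middle, until the seal is fully home and the lid sits flush on the rim all round; leave the mug, jar and book where they are.

Things in the scene. Friction and masses are not known exactly. Their poses are not given: they have to be found in the camera images.
- lid: Light wooden lid, 0.3 kg. Origin: centre of its underside; z out through the handle, x along its 136 mm side, y along its 176 mm side. Plug at z 0-16 mm (96 x 136 mm, lower half 92 x 132), board at z 16-26 (136 x 176). Starts upright on a long edge in the rack: x down, handle facing away from the robot, top edge 154 mm above the table. Lying flat on its plug, z up, the origin is at table height.
- lid_handle (a point): Middle of the lid's steel bar handle, lid frame (0, 0, 57) mm: bar 14 mm wide, 14 mm high, 90 mm long along the lid's y, on two posts at y +-37 mm; 24 mm free below the bar.
- lid_edge (a point): Point on the lid's outer long edge that is uppermost while it stands in the rack, lid frame (-68, 0, 13) mm, at half the thickness. Within 20 mm of the edge only the 10 mm board (z 16-26) is there; deeper, plug and board together are 26 mm thick. The handle bar begins 61 mm below the edge.
- tub: White ceramic open tub, fixed, 130 (x) x 170 (y) x 100 mm high. Origin: centre of underside, z up. Mouth 102 x 142 mm: the lid's plug enters with 3 mm to spare each side, lid y along tub y, either way round. A dark rubber seal of four corner lengths stands 8 mm above the rim; each sinks when the lid corner over it is pressed with 9-13 N, and stays sunk; the lid's weight does not sink it.
- tub_rim (a point): Centre of the tub's mouth at the height of the hard rim, 100 mm above the table; axes as the tub. A lid resting on the unpressed seal has its origin 8 mm below this point; a fully seated lid, its board on the hard rim, 16 mm below.
- rack: Dark wooden lid rack, fixed: board 110 (x) x 190 (y) x 18 mm, four upright 10 mm dowels at x +-20, y +-56 mm, tops 73 mm above the table. Origin: centre of underside; y along the slot in which the lid stands. Rack and tub stand left and right of the robot's middle line, either way round; the table between them (near y = 0, x 0.40 to 0.62 m) is bare.
- mug: Terracotta mug, 76 mm across, 85 mm high, origin at the centre of its underside; to be left alone.
- jar: Amber glass jar with steel cap, 68 mm across, 100 mm high, origin at the centre of its underside; to be left alone.
- book: Blue hardback lying flat, 136 x 196 x 28 mm, origin at the centre of its underside; to be left alone.
- lid_corner0 (a point): upper-face pressing point at a corner of the lid, 14 mm in from both edges of the board; lid frame (-54, -74, 26) mm. It stands 18 mm above tub_rim while the seal under that corner is still proud and 10 mm above it once that corner is seated.
- lid_corner1 (a point): upper-face pressing point at a corner of the lid, 14 mm in from both edges of the board; lid frame (-54, +74, 26) mm. It stands 18 mm above tub_rim while the seal under that corner is still proud and 10 mm above it once that corner is seated.
- lid_corner2 (a point): upper-face pressing point at a corner of the lid, 14 mm in from both edges of the board; lid frame (+54, +74, 26) mm. It stands 18 mm above tub_rim while the seal under that corner is still proud and 10 mm above it once that corner is seated.
- lid_corner3 (a point): upper-face pressing point at a corner of the lid, 14 mm in from both edges of the board; lid frame (+54, -74, 26) mm. It stands 18 mm above tub_rim while the seal under that corner is still proud and 10 mm above it once that corner is seated.
There are look-alikes about, which are no part of the job. Of the things that look like the tub, take the one that is farthest from the robot's base at the start.

How it is judged:
On the way, in this order (a step that is already met when the one before it is completed fails the run):
1. the lid lies flat on the table, handle up, let go (height (world z) of lid below 0.008 m and angle between lid's own z axis and vertical below 0.1 rad and contact force between the fingers and lid below 0.1 N), for 0.2 s.
2. the lid is set on the tub's seal, plug in the mouth, let go (horizontal distance between lid and tub_rim below 0.008 m and angle between lid's own z axis and vertical below 0.15 rad and z of each of lid_corner0, lid_corner1, lid_corner2, lid_corner3 in the frame of tub_rim below 0.024 m and contact force between the fingers and lid below 0.1 N), for 0.2 s.
3. the lid is pressed down at one part of its edge while another part still stands proud (point by point, not all at once) (z of any of lid_corner0, lid_corner1, lid_corner2, lid_corner3 in the frame of tub_rim below 0.013 m and z of any of lid_corner0, lid_corner1, lid_corner2, lid_corner3 in the frame of tub_rim above 0.0155 m).
At the end, for the whole second after the job is handed in: The lid lies on the tub, handle up, centred within 8 mm and level within 0.05 rad, each of its four corner points less than 12.5 mm above the hard rim (seated 10, proud 18: at most 2.5 mm of gap left), at rest and let go (horizontal distance between lid and tub_rim below 0.008 m and angle between lid's own z axis and vertical below 0.05 rad and z of each of lid_corner0, lid_corner1, lid_corner2, lid_corner3 in the frame of tub_rim below 0.0125 m and contact force between the fingers and lid below 0.1 N and linear speed of lid below 0.01 m/s); the robot touches nothing.
It fails at once if the lid is pushed home by its middle: fingers press on it within 30 mm of the handle's middle while any corner is down (horizontal distance between the grasp point and lid_handle below 0.03 m and contact force between the fingers and lid above 3 N and horizontal distance between lid and tub_rim below 0.015 m and z of any of lid_corner0, lid_corner1, lid_corner2, lid_corner3 in the frame of tub_rim below 0.013 m and z of each of lid_corner0, lid_corner1, lid_corner2, lid_corner3 in the frame of tub_rim above 0.005 m).
It fails at once if the mug is shifted by more than 30 mm or tipped (distance of mug from where it was at the start of the episode above 0.03 m or angle between mug's own z axis and vertical above 0.4 rad).
It fails at once if the jar is shifted by more than 30 mm or tipped (distance of jar from where it was at the start of the episode above 0.03 m or angle between jar's own z axis and vertical above 0.4 rad).
It fails at once if the book is shifted by more than 30 mm or tipped (distance of book from where it was at the start of the episode above 0.03 m or angle between book's own z axis and vertical above 0.4 rad).
It also fails if it takes over 72 s, if anything falls off the work surface, if the arm or the gripper's body presses on something with over 40 N, if the wrist force passes 120 N, or if a joint passes its speed limit or range.

ROBOT

A 6-joint arm with a two-finger parallel gripper is mounted at the origin on the work surface. World frame = base frame: x ahead of the robot, y to its left, z up, the work surface at z = 0. Lengths are in m, angles in rad, forces in N, time in s.
With the tool pointing down it reaches from about 0.25 to 0.775 m from the base axis. Payload 4 kg.
Tool frame: the origin (TCP) lies at the very end of the fingers, on their centre line; the grasp point (between the pads) lies 19 mm behind it (tcp_to_grasp is the distance from the TCP to the grasp point, in m); z points along the fingers, y is the line along which they close (so a half turn about z gives the same grasp; the last joint's range is limited). The gripper opens to 94 mm and grips with 3 to 60 N. Pads are 16 mm wide; open, the fingers measure 119 mm over their backs; the gripper's body (75 mm by 177 mm) begins 78 mm behind the grasp point.
Start: joints at [-1.346, 0.087, 1.371, -0, 1.684, -0.103], TCP at [0.177, -0.521, 0.206] pointing down, gripper open.
Joint ranges: [-3.1, 3.1], [-0.76, 2.03], [0.27, 2.55], [-1.08, 4.22], [0.17, 2.65], [-2.57, 2.57]. Speed limits (rad/s): [2.79, 2.79, 3.14, 3.14, 3.14, 3.14].

INTERFACE

Orientations are given as [roll, pitch, yaw] about the fixed x, y, z axes, in that order (R = Rz(yaw) Ry(pitch) Rx(roll)).
In Python, from bench import * gives the robot as it stands.
- The arm moves only by the shell command python3 -m creep, which reads ROWS from standard input. ROWS is a JSON list of rows, 1 to 20 of them, each written [opening, [dx, dy, dz], turn]: the finger opening in m, then dx, dy, dz in m, then a turn about the tool's z in rad; each row shifts and turns the commanded pose from where the row before left it, along the tool's axes as they then stand; what a row does not reach is not made up. A row lasts 1/12 s, in which the tool goes at most 0.0417 m and 0.125 rad, less where a joint would pass 70% of its speed; a pose out of reach is approached as far as the arm can. The fingers move at their own pace and stop on an object; the grip force is fixed at half the most. Time passes only in rows, so rows that do not move let the fingers close. It prints the time, the measured TCP pose, the force, the opening and the grip force at its end. Input that does not fit is refused with a message, and nothing moves.
- get_obs(): the state, without advancing time (a new reading comes with each control period).
- snapshot(name): name is "scene" or "top" or "wrist"; returns a dict with "color" (420x560x3 uint8, blue, green, red), "fx", "fy", "cx", "cy" (pixels), "k1" (the pictures are not rectified: a ray, as slopes to the right and down, at radius r is drawn at 1 + k1 r^2 times it, then the intrinsics apply), "extrinsics" (4x4, takes a point from world to camera coordinates). Camera axes: x right, y down, z forward; pixel columns grow to the right and rows downward; lengths in m; the calibration is good to about 2 mm. A picture is of the moment at which its call begins. There is no depth.
- close_job(): hands the job in; it is judged then, once.
The state is a dict: "time": time; "joint_positions": joint angles; "qvel": joint speeds; "joint_torque": joint torques, N m; "tool_pos": TCP position; "ee_rot": TCP orientation; "wrist_force": force on the tool from outside, world axes, zero at the start; "wrist_torque": the same for the moment, N m; "width": finger opening in m; "finger_force": force on a finger pad.
Only numpy, scipy, OpenCV 4.12 (cv2) and the standard library are available. Lean on these libraries where they do the work, as an engineer would, in place of code of your own. Each camera call takes 0.05 s, during which the arm holds its last target. There are 200 camera calls.

## Working session

There is one attempt and no reset: what is moved stays moved. The work goes in short steps, Python scripts to look and compute and a shell command to move; the robot and the scene stay as the last step left them, time stands still between calls to the robot, and variables do not carry over. Pictures are saved under pics/ and viewed, at most 10 in all, crops included, and the job is handed in when it is done.

```bash
ls; mkdir -p pics
python3 - <<'E'
from bench import *
import cv2, numpy as np
print(get_obs())
for n in ("scene","top"):
    s=snapshot(n); cv2.imwrite(f"pics/{n}0.png",s["color"])
    print(n,{k:(np.round(v,4).tolist() if k!="color" else 0) for k,v in s.items()})
a=cv2.imread("pics/scene0.png");b=cv2.imread("pics/top0.png")
E
```

```text
pics
{'time': 0.0, 'joint_positions': array([-1.34607919e+00,  8.79542646e-02,  1.37220799e+00, -4.24823008e-06,
        1.68361100e+00, -1.03089361e-01]), 'qvel': array([ 0.00262246,  0.00026655, -0.00166589, -0.00068525,  0.00093735,
        0.00112987]), 'joint_torque': array([-2.06141907e-03, -3.40191865e+01, -3.02425039e+01,  7.15989084e-02,
        3.30542272e-02, -1.64097787e-04]), 'tool_pos': array([ 0.17696098, -0.52018507,  0.20432806]), 'ee_rot': array([-3.13942319e+00, -2.20198923e-04,  3.27805787e-01]), 'wrist_force': array([-0.45374627,  0.01063915, -0.15708182]), 'wrist_torque': array([-0.02071493,  0.04591661,  0.04580939]), 'finger_force': 0.0, 'width': 0.09398487811020076}
scene {'color': 0, 'fx': 411.9587, 'fy': 411.9587, 'cx': 283.1885, 'cy': 210.2816, 'k1': 0.0328, 'extrinsics': [[-0.2957, 0.9553, 0.0006, 0.1403], [0.7725, 0.2395, -0.5881, -0.3138], [-0.5619, -0.1735, -0.8088, 1.3998], [0.0, 0.0, 0.0, 1.0]]}
top {'color': 0, 'fx': 455.77, 'fy': 455.77, 'cx': 275.1299, 'cy': 199.7515, 'k1': -0.1371, 'extrinsics': [[-0.027, -0.9996, 0.0115, 0.0072], [-0.9826, 0.0245, -0.184, 0.4988], [0.1836, -0.0163, -0.9829, 0.9804], [0.0, 0.0, 0.0, 1.0]]}
```

View pics/scene0.png

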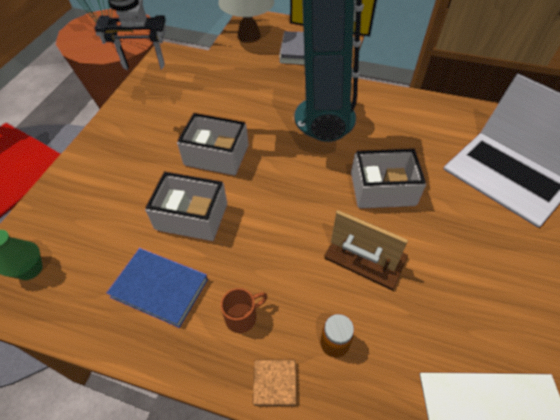

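View pics/top0.png

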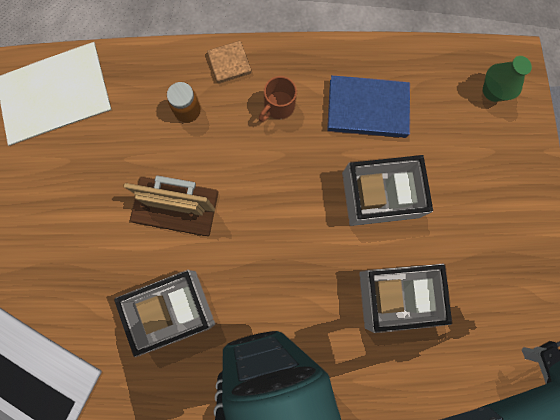

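The scene view shows three white tubs: (187,205), (214,143) and (388,178). The rack and lid are at (367,250). In the top view the farthest tub is at (390,190), with the lid's top edge running roughly from (125,187) to (212,212) and the bare table at about (280,200). Next I'll measure the tub and the lid edge.

```bash
cat > h.py <<'E'
from bench import *
import cv2, numpy as np
def ray(s,uv):
    K=np.array([[s["fx"],0,s["cx"]],[0,s["fy"],s["cy"]],[0,0,1]])
    p=cv2.undistortPoints(np.float64(uv).reshape(-1,1,2),K,np.array([s["k1"],0,0,0.]))[:,0]
    E=np.array(s["extrinsics"]);R,t=E[:3,:3],E[:3,3]
    return -R.T@t,np.c_[p,np.ones(len(p))]@R
def cast(s,uv,z):
    c,d=ray(s,uv); return c+d*((z-c[2])/d[:,2])[:,None]
def proj(s,P):
    K=np.array([[s["fx"],0,s["cx"]],[0,s["fy"],s["cy"]],[0,0,1]]);E=np.array(s["extrinsics"])
    return cv2.projectPoints(np.float64(P).reshape(-1,1,3),cv2.Rodrigues(E[:3,:3])[0],E[:3,3],K,np.array([s["k1"],0,0,0.]))[0][:,0]
def rect(P):  # centre, sides, angle of long side from world y
    c,(w,h),a=cv2.minAreaRect((np.float32(P[:,:2])*1000)); b=cv2.boxPoints((c,(w,h),a))
    e=[b[1]-b[0],b[2]-b[1]]; L=max(e,key=np.linalg.norm); L=L*np.sign(L[1])
    return np.round(c,1),np.round((w,h),1),round(float(np.arctan2(-L[0],L[1])),4)
E
python3 - <<'E'
from h import *
out=[]
for n,roi in (("top",(335,145,450,240)),("scene",(140,165,235,245))):
    s=snapshot(n); im=s["color"]; x0,y0,x1,y1=roi
    v=im.max(2); m=np.zeros(v.shape,np.uint8); m[y0:y1,x0:x1]=(v<50)[y0:y1,x0:x1]*255
    cs,_=cv2.findContours(m,cv2.RETR_EXTERNAL,cv2.CHAIN_APPROX_NONE)
    c=max(cs,key=cv2.contourArea); print(n,cv2.contourArea(c),cv2.boundingRect(c)); print(rect(cast(s,c.reshape(-1,2),.108)))
    o=im.copy(); cv2.drawContours(o,[c],-1,(0,0,255),1)
    crop=lambda x,y,w,h: cv2.resize(o[y:y+h,x:x+w],(400,300),interpolation=cv2.INTER_CUBIC)
    out.append(np.hstack([crop(*((325,135,128,96) if n=="top" else (135,160,112,84))),crop(*((110,160,128,96) if n=="top" else (310,200,112,84)))]))
cv2.imwrite("pics/c1.png",np.vstack(out))
E
```

```text
top 4077.0 (350, 155, 83, 64)
(array([ 510.5, -254.7]), array([124.9, 165.4]), 0.0872)
scene 2207.5 (147, 173, 75, 46)
(array([ 514.7, -253.8]), array([122.4, 161.9]), 0.0831)
```

View pics/c1.png

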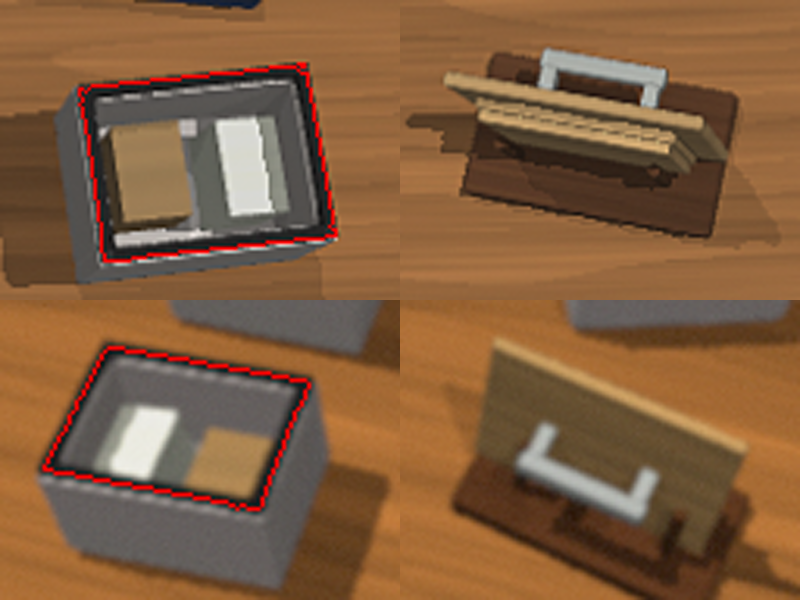

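The crops show the tub's seal outlined cleanly and the lid standing in the rack with a light top strip. In the top view the strip ends at about (124.5,185.5) and (207,199). In the scene view they are at about (336.6,212) and (406.5,241.4).

```bash
python3 - <<'E'
from h import *
for n,uv in (("top",[(124.7,185.3),(207,199.2)]),("scene",[(336.8,212.3),(406.3,241.5)])):
    P=cast(snapshot(n),uv,.154); d=P[0]-P[1]; d*=np.sign(d[1])
    print(n,P.round(4).tolist(),P.mean(0).round(4),np.linalg.norm(d).round(4),np.arctan2(-d[0],d[1]).round(4))
o=get_obs();print(o["tool_pos"],o["ee_rot"],o["time"])
E
echo '[[0.094, [0, 0, -0.03], 0], [0.094, [0, 0, -0.03], 0]]' | python3 -m creep
```

```text
top [[0.5165, 0.3033, 0.154], [0.4832, 0.1333, 0.154]] [0.4998 0.2183 0.154 ] 0.1732 -0.193
scene [[0.4872, 0.137, 0.154], [0.5202, 0.3041, 0.154]] [0.5037 0.2206 0.154 ] 0.1704 -0.1945
[ 0.17705619 -0.52056272  0.20510618] [-3.14094816e+00 -6.01791575e-05  3.27799549e-01] 0.3
time: 0.47
tool_pos: [0.1767, -0.5192, 0.2632]
ee_rot: [-3.135, -0.001, 0.328]
wrist_force: [0.5, -1.0, 0.5]
width: 0.0941
finger_force: 0.0
```

```bash
cat >> h.py <<'E'
def delta(x,y,z):
    o=get_obs(); from scipy.spatial.transform import Rotation as R
    T=R.from_euler("xyz",o["ee_rot"]); d=T.inv().apply(np.array([x,y,z])-o["tool_pos"])
    print("d",d.round(4),"pos",o["tool_pos"].round(4),"rot",o["ee_rot"].round(3),"F",o["wrist_force"].round(1),"w",round(o["width"],4),"t",round(o["time"],2))
E
echo '[[0.094, [0, 0, 0], -0.12], [0.094, [0, 0, 0], -0.12], [0.094, [0, 0, 0], -0.12], [0.094, [0, 0, 0], -0.12], [0.094, [0, 0, 0], -0.12], [0.094, [0, 0, 0], -0.12], [0.094, [0, 0, 0], -0.12], [0.094, [0, 0, 0], -0.12], [0.094, [0, 0, 0], -0.088], [0.094, [0, 0, 0], 0]]' | python3 -m creep; python3 -c "
from h import *
delta(.494,.221,.24)"
```

```text
time: 1.3
tool_pos: [0.177, -0.5207, 0.2654]
ee_rot: [-3.142, -0.0, 1.377]
wrist_force: [-0.4, 0.5, -0.3]
width: 0.0939
finger_force: 0.0
d [0.7888 0.1683 0.0255] pos [ 0.177  -0.5207  0.2654] rot [-3.142 -0.     1.377] F [-0.4  0.5 -0.3] w 0.0939 t 1.3
```

```bash
echo '[[0.094, [0.04, 0.0085, 0], 0], [0.094, [0.04, 0.0085, 0], 0], [0.094, [0.04, 0.0085, 0], 0], [0.094, [0.04, 0.0085, 0], 0], [0.094, [0.04, 0.0085, 0], 0], [0.094, [0.04, 0.0085, 0], 0], [0.094, [0.04, 0.0085, 0], 0], [0.094, [0.04, 0.0085, 0], 0], [0.094, [0.04, 0.0085, 0], 0], [0.094, [0.04, 0.0085, 0], 0], [0.094, [0.04, 0.0085, 0], 0], [0.094, [0.04, 0.0085, 0], 0], [0.094, [0.04, 0.0085, 0], 0], [0.094, [0.04, 0.0085, 0], 0], [0.094, [0.04, 0.0085, 0], 0], [0.094, [0.04, 0.0085, 0], 0], [0.094, [0.04, 0.0085, 0], 0], [0.094, [0.04, 0.0085, 0], 0], [0.094, [0.04, 0.0085, 0.02], 0], [0.094, [0.02, 0.007, 0.005], 0]]' | python3 -m creep
python3 - <<'E'
from h import *
delta(.494,.221,.24)
s=snapshot("wrist"); cv2.imwrite("pics/w1.png",s["color"])
print(np.round(s["extrinsics"],3).tolist(),s["fx"],s["k1"])
print(proj(s,[[.494,.221,.154],[.5165,.3033,.154],[.4832,.1333,.154]]))
E
```

```text
time: 2.97
tool_pos: [0.492, 0.2123, 0.2398]
ee_rot: [-3.139, 0.0, 1.377]
wrist_force: [-0.6, -0.7, -0.4]
width: 0.0938
finger_force: 0.0
d [ 0.0089  0.0003 -0.0002] pos [0.492  0.2123 0.2398] rot [-3.139  0.     1.377] F [-0.6 -0.7 -0.4] w 0.0938 t 2.97
[[0.981, -0.192, -0.003, -0.442], [-0.185, -0.945, 0.27, 0.253], [-0.055, -0.264, -0.963, 0.507], [0.0, 0.0, 0.0, 1.0]] 307.5201661102819 -0.05734509117700225
[[277.66888872 201.03011984]
 [285.2702889  100.65615483]
 [284.14365096 288.96625736]]
```

View pics/w1.png

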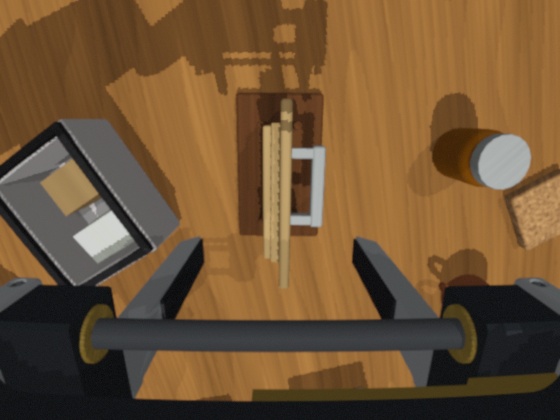

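The wrist view shows the lid's edge strip from (287,99) to (284,287), within 2 px of where I predicted it. It lies between the two fingers, with the handle to the right at (317,187). I'll go down and grip it.

```bash
echo '[[0.094, [0.0045, 0, 0.03], 0], [0.094, [0.0045, 0, 0.03], 0], [0.094, [0, 0, 0.03], 0], [0.094, [0, 0, 0.025], 0], [0.094, [0, 0, 0.016], 0], [0.0, [0, 0, 0], 0], [0.0, [0, 0, 0], 0], [0.0, [0, 0, 0], 0], [0.0, [0, 0, 0], 0], [0.0, [0, 0, 0], 0], [0.0, [0, 0, 0], 0], [0.0, [0, 0, 0], 0], [0.0, [0, 0, 0], 0]]' | python3 -m creep
```

```text
time: 4.1
tool_pos: [0.4941, 0.2175, 0.1116]
ee_rot: [3.141, -0.0, 1.376]
wrist_force: [-0.5, -0.2, 0.4]
width: 0.0441
finger_force: 0.0
```

```bash
echo '[[0.0, [0, 0, 0], 0], [0.0, [0, 0, 0], 0], [0.0, [0, 0, 0], 0], [0.0, [0, 0, 0], 0], [0.0, [0, 0, 0], 0], [0.0, [0, 0, 0], 0]]' | python3 -m creep
```

```text
time: 4.6
tool_pos: [0.4938, 0.2175, 0.1111]
ee_rot: [-3.141, 0.0, 1.376]
wrist_force: [-0.7, 0.3, -0.7]
width: 0.0256
finger_force: 30.0
```

```bash
echo '[[0.0, [0, 0, -0.01], 0], [0.0, [0, 0, -0.02], 0], [0.0, [0, 0, -0.02], 0], [0.0, [0, 0, -0.02], 0], [0.0, [0, 0, -0.02], 0], [0.0, [0, 0, -0.01], 0], [0.0, [-0.02, 0, 0], 0], [0.0, [-0.02, 0, 0], -0.05], [0.0, [-0.02, 0, 0], -0.05], [0.0, [-0.02, 0, 0], -0.05], [0.0, [-0.02, 0, 0], -0.05], [0.0, [-0.02, 0, 0], -0.05], [0.0, [-0.02, 0, 0], -0.03], [0.0, [0, 0, 0], 0]]' | python3 -m creep; python3 -c "
from h import *
delta(.57,.01,.1)"
```

```text
time: 5.77
tool_pos: [0.4814, 0.0754, 0.2106]
ee_rot: [-3.14, 0.003, 1.653]
wrist_force: [-0.9, 1.7, -3.0]
width: 0.0261
finger_force: 30.0
d [-0.0722  0.0831  0.1107] pos [0.4814 0.0754 0.2106] rot [-3.140e+00  3.000e-03  1.653e+00] F [-0.9  1.7 -3. ] w 0.0261 t 5.77
```

```bash
echo '[[0.0, [-0.018, 0.02, 0], 0], [0.0, [-0.018, 0.02, 0], 0], [0.0, [-0.018, 0.02, 0], 0], [0.0, [-0.018, 0.02, 0], 0], [0.0, [0, 0.003, 0.025], 0], [0.0, [0, 0, 0.025], 0], [0.0, [0, 0, 0.025], 0], [0.0, [0, 0, 0.025], 0], [0.0, [0, 0, 0.01], 0], [0.0, [0, 0, 0.004], 0], [0.0, [0, 0, 0.002], 0], [0.0, [0, 0, 0], 0]]' | python3 -m creep
```

```text
time: 6.77
tool_pos: [0.5712, 0.0141, 0.0962]
ee_rot: [3.14, 0.0, 1.656]
wrist_force: [-0.8, -0.7, -2.1]
width: 0.0261
finger_force: 30.0
```

```bash
echo '[[0.0, [0, 0, 0.0015], 0], [0.0, [0, 0, 0.0015], 0], [0.0, [0, 0, 0], 0], [0.0, [0, 0, 0], 0]]' | python3 -m creep
```

```text
time: 7.1
tool_pos: [0.571, 0.0138, 0.0931]
ee_rot: [3.14, 0.0, 1.656]
wrist_force: [-0.1, -0.9, -1.5]
width: 0.0261
finger_force: 30.0
```

```bash
echo '[[0.0, [0, 0, 0.001], 0], [0.0, [0, 0, 0.001], 0], [0.0, [0, 0, 0], 0], [0.0, [0, 0, 0], 0]]' | python3 -m creep
```

```text
time: 7.43
tool_pos: [0.5711, 0.0138, 0.093]
ee_rot: [3.139, 0.001, 1.656]
wrist_force: [-2.8, -0.6, 6.2]
width: 0.0259
finger_force: 30.0
```

```bash
echo '[[0.05, [0, 0, -0.002], 0], [0.05, [0, 0, 0], 0], [0.05, [0, 0, 0], 0], [0.05, [0, 0, 0], 0], [0.05, [0, 0, 0], 0], [0.05, [0, 0, 0], 0], [0.05, [0, -0.005, 0], 0], [0.05, [0, -0.005, 0], 0], [0.05, [0, -0.005, 0], 0], [0.05, [0, -0.003, 0], 0], [0.05, [0, 0, 0], 0], [0.05, [0, 0, 0], 0]]' | python3 -m creep
python3 - <<'E'
from h import *
a=snapshot("scene")["color"][160:340,180:420]; b=snapshot("wrist")["color"]
cv2.imwrite("pics/s2.png",np.hstack([cv2.resize(a,(480,360)),cv2.resize(b,(320,360))]))
E
```

```text
time: 8.43
tool_pos: [0.5522, 0.0124, 0.0923]
ee_rot: [3.142, 0.0, 1.656]
wrist_force: [0.1, 0.6, 1.1]
width: 0.05
finger_force: 0.3
```

View pics/s2.png

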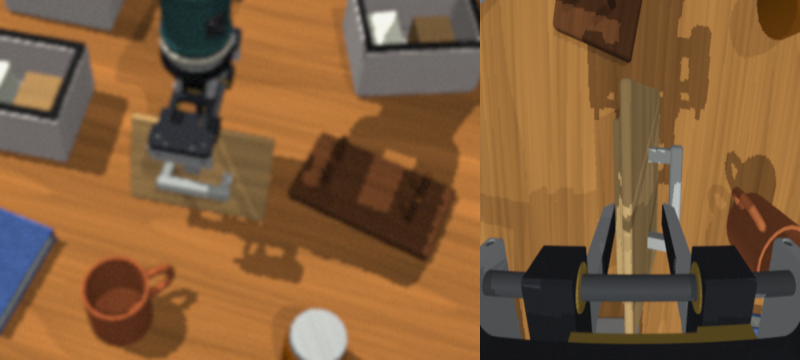

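The lid stands between the open fingers and leans toward the robot, handle on the far side. In the wrist inset its edge is at about (630,200) in the combined picture. I'll keep lowering it this way.

```bash
echo '[[0.06, [0, -0.003, 0], 0], [0.07, [0, -0.003, 0], 0], [0.08, [0, -0.003, 0], 0], [0.094, [0, -0.003, 0], 0], [0.094, [0, -0.003, 0], 0], [0.094, [0, -0.003, 0], 0], [0.094, [0, -0.003, 0], 0], [0.094, [0, -0.002, 0], 0], [0.094, [0, 0, 0], 0], [0.094, [0, 0, 0], 0], [0.094, [0, 0, -0.01], 0], [0.094, [0, 0, -0.02], 0], [0.094, [0, 0, -0.04], 0], [0.094, [0, 0, -0.04], 0], [0.094, [0, 0, -0.03], 0], [0.094, [0, 0, 0], 0], [0.094, [0, 0, 0], 0]]' | python3 -m creep
python3 - <<'E'
from h import *
a=snapshot("scene")["color"][160:340,180:420]; b=snapshot("wrist")["color"]
cv2.imwrite("pics/s3.png",np.hstack([cv2.resize(a,(400,300)),cv2.resize(b,(400,300))]))
E
```

```text
time: 9.95
tool_pos: [0.5315, 0.0103, 0.236]
ee_rot: [3.134, 0.001, 1.656]
wrist_force: [-0.1, -0.5, -0.8]
width: 0.094
finger_force: 0.0
```

View pics/s3.png

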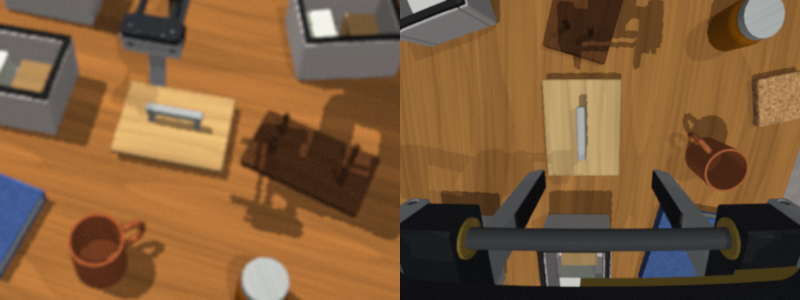

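The lid lies flat on the table, handle up. In the wrist half of the picture the handle is at about (581,134). I'll measure the handle bar and the board.

```bash
cat >> h.py <<'E'
def lid(s,roi,zb=.026,zh=.064):
    im=s["color"]; x0,y0,x1,y1=roi; hsv=cv2.cvtColor(im,cv2.COLOR_BGR2HSV)
    for nm,m,z in (("bar",(hsv[...,1]<60)&(hsv[...,2]>120),zh),("board",(hsv[...,1]<150)&(hsv[...,2]>140),zb)):
        k=np.zeros(m.shape,np.uint8); k[y0:y1,x0:x1]=m[y0:y1,x0:x1]*255
        c=max(cv2.findContours(k,cv2.RETR_EXTERNAL,cv2.CHAIN_APPROX_NONE)[0],key=cv2.contourArea)
        print(nm,cv2.boundingRect(c),*rect(cast(s,c.reshape(-1,2),z)))
E
python3 - <<'E'
from h import *
lid(snapshot("wrist"),(190,95,320,255)); lid(snapshot("scene"),(235,200,330,270))
delta(.5,0,.1)
E
```

```text
bar (248, 149, 14, 76) [502.7  11.6] [14.2 88.1] 0.0858
board (199, 111, 113, 136) [502.5  10.7] [136.1 174.8] 0.087
bar (268, 222, 34, 10) [504.6  12.3] [14.7 88.3] 0.1036
board (246, 200, 75, 62) [484.8  10.1] [178.8 177.5] -1.4862
d [-0.0081 -0.0291  0.1302] pos [0.5288 0.0105 0.23  ] rot [-3.138e+00 -1.000e-03  1.656e+00] F [ 0.2 -0.1 -0.4] w 0.0941 t 10.15
```

```bash
echo '[[0.05, [0.001, -0.013, 0], 0], [0.05, [0.001, -0.013, 0.03], 0], [0.05, [0, 0, 0.03], 0], [0.05, [0, 0, 0.03], 0], [0.05, [0, 0, 0.03], 0], [0.05, [0, 0, 0.03], 0], [0.05, [0, 0, 0.02], 0], [0.05, [0, 0, 0.01], 0], [0.05, [0, 0, 0.0], 0], [0.05, [0, 0, 0.0], 0]]' | python3 -m creep; python3 -c "
from h import *
for i in range(1): delta(.503,.0115,.038)"
```

```text
time: 10.98
tool_pos: [0.5032, 0.0102, 0.0517]
ee_rot: [-3.14, -0.0, 1.656]
wrist_force: [-0.7, -0.1, -0.1]
width: 0.0499
finger_force: 0.0
d [ 0.0013 -0.0001  0.0137] pos [0.5032 0.0102 0.0517] rot [-3.14  -0.     1.656] F [-0.7 -0.1 -0.1] w 0.0499 t 10.98
```

```bash
echo '[[0.05, [0.001, 0, 0.007], 0], [0.05, [0, 0, 0.006], 0], [0.0, [0, 0, 0], 0], [0.0, [0, 0, 0], 0], [0.0, [0, 0, 0], 0], [0.0, [0, 0, 0], 0], [0.0, [0, 0, 0], 0], [0.0, [0, 0, 0], 0], [0.0, [0, 0, 0], 0], [0.0, [0, 0, 0], 0], [0.0, [0, 0, 0], 0], [0.0, [0, 0, 0], 0], [0.0, [0, 0, 0], 0], [0.0, [0, 0, -0.01], 0], [0.0, [0, 0, -0.03], 0], [0.0, [0, 0, -0.04], 0], [0.0, [0, 0, -0.04], 0], [0.0, [0, 0, -0.03], 0], [0.0, [0, 0, 0], 0], [0.0, [0, 0, 0], 0]]' | python3 -m creep; python3 -c "
from h import *
delta(.5125,-.2543,.19)"
```

```text
time: 12.65
tool_pos: [0.5047, 0.0112, 0.1909]
ee_rot: [3.137, 0.001, 1.656]
wrist_force: [-0.2, -1.0, -3.7]
width: 0.0138
finger_force: 30.0
d [-0.2652 -0.0148  0.0011] pos [0.5047 0.0112 0.1909] rot [3.137e+00 1.000e-03 1.656e+00] F [-0.2 -1.  -3.7] w 0.0138 t 12.65
```

```bash
echo '[[0.0, [-0.02, 0, 0], 0], [0.0, [-0.035, -0.002, 0], 0], [0.0, [-0.035, -0.003, 0], 0], [0.0, [-0.035, -0.003, 0], 0], [0.0, [-0.035, -0.003, 0], 0], [0.0, [-0.035, -0.002, 0], 0], [0.0, [-0.035, -0.002, 0], 0], [0.0, [-0.025, 0, 0], 0], [0.0, [-0.010, 0, 0.01], 0], [0.0, [0, 0, 0.01], 0], [0.0, [0, 0, 0], 0], [0.0, [0, 0, 0], 0]]' | python3 -m creep
python3 - <<'E'
from h import *
delta(.5125,-.2543,.16)
a=snapshot("top"); b=snapshot("scene")
A=a["color"][120:255,310:490]; B=b["color"][130:265,110:290]
cv2.imwrite("pics/p4.png",np.hstack([cv2.resize(x,(400,300),interpolation=cv2.INTER_CUBIC) for x in (A,B)]))
E
```

```text
time: 13.65
tool_pos: [0.5098, -0.2518, 0.166]
ee_rot: [-3.137, -0.004, 1.657]
wrist_force: [0.3, -0.9, -2.6]
width: 0.0138
finger_force: 30.0
d [-0.0028  0.0025  0.006 ] pos [ 0.5098 -0.2518  0.166 ] rot [-3.137 -0.004  1.657] F [ 0.3 -0.9 -2.6] w 0.0138 t 13.65
```

View pics/p4.png

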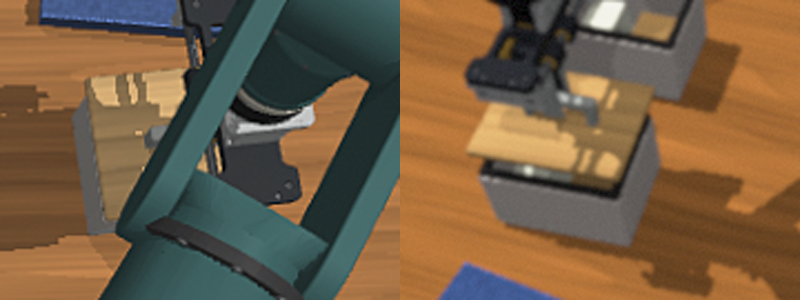

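The scene half shows the lid hovering over the tub. Its board corners in the crop are at about (468,152), (612,192) and (655,88). I'll compare those with where the measured TCP predicts them, to find the camera offset.

Run:
```python
from h import *
from scipy.spatial.transform import Rotation as R
s=snapshot("scene"); o=get_obs(); t=o["tool_pos"]; print(t.round(4))
W=R.from_euler("z",.086).apply([[.068,-.088,0],[.068,.088,0],[-.068,.088,0]])+[t[0],t[1],t[2]-.012]
p=proj(s,W); print(((p-[110,130])*2.222+[400,0]).round(1))
im=s["color"]; hsv=cv2.cvtColor(im,cv2.COLOR_BGR2HSV)
# sub-pixel edges: board front (+x) edge and right (+y) edge, seal front/right edge, scanned along columns/rows
for u in range(146,206,10):
    col=im[185:235,u].astype(int); print(u, [ (185+i) for i in range(1,50) if abs(col[i]-col[i-1]).sum()>60], ((p[0,1]+(p[1,1]-p[0,1])*(u-p[0,0])/(p[1,0]-p[0,0]))).round(1))
```

```text
[ 0.5113 -0.2526  0.1694]
[[461.1 147.8]
 [615.8 175.6]
 [653.4  82.6]]
146 [199, 208, 209] 198.0
156 [201, 202, 207, 210, 211] 199.8
166 [204, 205, 207, 208, 209, 210, 212, 213, 234] 201.6
176 [204, 205, 210, 211, 213, 214, 215] 203.4
186 [191, 206, 212, 215, 216, 217] 205.2
196 [217, 218, 219] 207.0
```

```bash
echo '[[0.0, [0, 0, 0], 0], [0.0, [0, 0, 0], 0]]' | python3 -m creep
python3 - <<'E'
from h import *
P=[]
for i in range(6):
    snapshot("top"); P.append(get_obs()["tool_pos"])
P=np.array(P); print(P.mean(0).round(4),P.std(0).round(4)); delta(.5125,-.2543,.16)
E
```

```text
time: 13.97
tool_pos: [0.5115, -0.2534, 0.1701]
ee_rot: [3.14, 0.001, 1.657]
wrist_force: [-0.8, -0.2, -2.2]
width: 0.0135
finger_force: 30.0
[ 0.5112 -0.2539  0.1697] [0.0001 0.0002 0.0002]
d [-0.0003  0.0014  0.0094] pos [ 0.5111 -0.2541  0.1694] rot [3.141 0.    1.656] F [-0.2  0.6 -3.1] w 0.0137 t 14.27
```

```bash
echo '[[0.0, [0, 0.001, 0.005], 0], [0.0, [0, 0, 0.01], 0], [0.0, [0, 0, 0.008], 0], [0.0, [0, 0, 0.006], 0], [0.0, [0, 0, 0.004], 0], [0.0, [0, 0, 0.002], 0], [0.0, [0, 0, 0.0], 0], [0.0, [0, 0, 0.0], 0], [0.0, [0, 0, 0.0], 0]]' | python3 -m creep
```

```text
time: 15.02
tool_pos: [0.5123, -0.2542, 0.1347]
ee_rot: [3.141, 0.001, 1.656]
wrist_force: [-0.4, -0.6, -2.4]
width: 0.0135
finger_force: 30.0
```

Plug is entering freely with no contact force. I'll lower it the last few millimetres and release.

```bash
echo '[[0.0, [0, 0, 0.002], 0], [0.0, [0, 0, 0.001], 0], [0.0, [0, 0, 0.0005], 0], [0.0, [0, 0, 0.0], 0], [0.0, [0, 0, 0.0], 0]]' | python3 -m creep
```

```text
time: 15.43
tool_pos: [0.5122, -0.2542, 0.1314]
ee_rot: [3.141, 0.001, 1.656]
wrist_force: [-1.4, 0.6, 0.9]
width: 0.0138
finger_force: 30.0
```

```bash
echo '[[0.04, [0, 0, 0], 0], [0.04, [0, 0, 0], 0], [0.04, [0, 0, 0], 0], [0.04, [0, 0, 0], 0], [0.04, [0, 0, 0], 0], [0.04, [0, 0, -0.01], 0], [0.04, [0, 0, -0.03], 0], [0.04, [0, 0, -0.035], 0], [0.04, [0, 0, -0.035], 0], [0.04, [0, 0, -0.01], 0], [0.0, [-0.03, 0, 0], 0], [0.0, [-0.03, 0, 0], 0], [0.0, [-0.03, 0, 0], 0], [0.0, [-0.03, 0, 0], 0], [0.0, [0, 0, 0], 0], [0.0, [0, 0, 0], 0]]' | python3 -m creep
python3 - <<'E'
from h import *
a=snapshot("wrist"); b=snapshot("scene")
cv2.imwrite("pics/p5.png",np.hstack([cv2.resize(a["color"],(400,300)),cv2.resize(b["color"][130:265,110:290],(400,300),interpolation=cv2.INTER_CUBIC)]))
delta(.5125,-.2543,.16)
E
```

```text
time: 16.77
tool_pos: [0.5217, -0.3747, 0.2494]
ee_rot: [-3.14, -0.002, 1.654]
wrist_force: [-0.2, 1.5, 1.0]
width: 0.0034
finger_force: 0.0
d [0.1189 0.0004 0.0907] pos [ 0.5222 -0.3729  0.2506] rot [-3.142e+00 -1.000e-03  1.656e+00] F [-0.2  0.3  0.1] w 0.0002 t 16.87
```

View pics/p5.png

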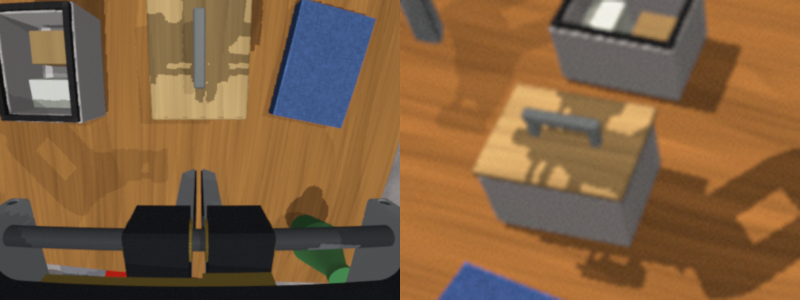

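The lid sits level on the tub, plug in the mouth, in both the wrist half (200,60) and the scene half (565,140). Now I'll press the first corner.

```bash
echo '[[0.0, [0.02, -0.027, 0], 0], [0.0, [0.025, -0.027, 0], 0], [0.0, [0, 0, 0.04], 0], [0.0, [0, 0, 0.04], 0], [0.0, [0, 0, 0.03], 0], [0.0, [0, 0, 0.016], 0], [0.0, [0, 0, 0], 0], [0.0, [0, 0, 0], 0]]' | python3 -m creep; python3 -c "
from h import *
delta(.5123,-.2542,.11)"
```

```text
time: 17.53
tool_pos: [0.4645, -0.3319, 0.1248]
ee_rot: [-3.141, -0.001, 1.657]
wrist_force: [0.2, -0.3, 0.8]
width: 0.0005
finger_force: 0.0
d [0.0733 0.0544 0.0148] pos [ 0.4645 -0.3319  0.1248] rot [-3.141e+00 -1.000e-03  1.657e+00] F [ 0.2 -0.3  0.8] w 0.0005 t 17.53
```

```bash
echo '[[0.0, [0, 0, 0.003], 0], [0.0, [0, 0, 0.002], 0], [0.0, [0, 0, 0.002], 0], [0.0, [0, 0, 0.002], 0], [0.0, [0, 0, 0.002], 0], [0.0, [0, 0, 0], 0], [0.0, [0, 0, 0], 0]]' | python3 -m creep; echo '[[0.0, [0, 0, 0.002], 0], [0.0, [0, 0, 0.002], 0], [0.0, [0, 0, 0], 0], [0.0, [0, 0, 0], 0]]' | python3 -m creep
```

```text
time: 18.12
tool_pos: [0.4653, -0.334, 0.1168]
ee_rot: [3.139, 0.003, 1.656]
wrist_force: [-2.5, 2.2, 8.0]
width: 0.0006
finger_force: 4.1
time: 18.45
tool_pos: [0.465, -0.3344, 0.1137]
ee_rot: [3.139, 0.004, 1.656]
wrist_force: [-2.9, 2.1, 11.5]
width: 0.0005
finger_force: 5.4
```

```bash
echo '[[0.0, [0, 0, 0.002], 0], [0.0, [0, 0, 0.002], 0], [0.0, [0, 0, 0], 0], [0.0, [0, 0, 0], 0]]' | python3 -m creep; echo '[[0.0, [0, 0, 0.002], 0], [0.0, [0, 0, 0.001], 0], [0.0, [0, 0, 0], 0], [0.0, [0, 0, 0], 0]]' | python3 -m creep
```

```text
time: 18.78
tool_pos: [0.465, -0.3347, 0.1116]
ee_rot: [3.139, 0.005, 1.655]
wrist_force: [-6.0, 2.2, 16.2]
width: 0.0002
finger_force: 8.5
time: 19.12
tool_pos: [0.4651, -0.3347, 0.1113]
ee_rot: [3.138, 0.006, 1.656]
wrist_force: [-9.3, 5.8, 26.7]
width: 0.0005
finger_force: 13.1
```

```bash
echo '[[0.0, [0, 0, -0.02], 0], [0.0, [0, 0, -0.015], 0], [0.0, [0, 0.036, 0], 0], [0.0, [0, 0.036, 0], 0], [0.0, [0, 0.036, 0], 0], [0.0, [0, 0, 0.01], 0], [0.0, [0, 0, 0], 0], [0.0, [0, 0, 0.0], 0]]' | python3 -m creep; echo '[[0.0, [0, 0, 0.003], 0], [0.0, [0, 0, 0.002], 0], [0.0, [0, 0, 0.002], 0], [0.0, [0, 0, 0.002], 0], [0.0, [0, 0, 0.002], 0], [0.0, [0, 0, 0.002], 0], [0.0, [0, 0, 0.002], 0], [0.0, [0, 0, 0], 0], [0.0, [0, 0, 0], 0]]' | python3 -m creep; python3 -c "
from h import *
delta(.5123,-.2542,.11)"
```

```text
time: 19.78
tool_pos: [0.5712, -0.3239, 0.1264]
ee_rot: [-3.139, -0.001, 1.656]
wrist_force: [-1.1, -0.2, -0.2]
width: 0.0005
finger_force: 0.0
time: 20.53
tool_pos: [0.5718, -0.3248, 0.1153]
ee_rot: [3.141, 0.002, 1.655]
wrist_force: [-3.6, 1.0, 6.1]
width: 0.0005
finger_force: 3.5
d [ 0.0754 -0.0534  0.0051] pos [ 0.5718 -0.3248  0.1153] rot [3.141e+00 2.000e-03 1.655e+00] F [-3.6  1.   6.1] w 0.0005 t 20.53
```

```bash
echo '[[0.0, [0, 0, 0.002], 0], [0.0, [0, 0, 0.002], 0], [0.0, [0, 0, 0.002], 0], [0.0, [0, 0, 0.001], 0], [0.0, [0, 0, 0], 0], [0.0, [0, 0, 0], 0]]' | python3 -m creep; echo '[[0.0, [0, 0, 0.001], 0], [0.0, [0, 0, 0.001], 0], [0.0, [0, 0, 0], 0], [0.0, [0, 0, 0], 0]]' | python3 -m creep
```

```text
time: 21.03
tool_pos: [0.572, -0.3251, 0.111]
ee_rot: [3.139, 0.004, 1.655]
wrist_force: [-5.5, 2.3, 13.6]
width: 0.0007
finger_force: 6.8
time: 21.37
tool_pos: [0.572, -0.3251, 0.1108]
ee_rot: [3.139, 0.004, 1.655]
wrist_force: [-6.4, 2.6, 18.7]
width: 0.0003
finger_force: 9.4
```

```bash
echo '[[0.0, [0, 0, -0.02], 0], [0.0, [0, 0, -0.015], 0], [0.0, [0.037, 0, 0], 0], [0.0, [0.037, 0, 0], 0], [0.0, [0.037, 0, 0], 0], [0.0, [0.037, 0, 0], 0], [0.0, [0, 0, 0.005], 0], [0.0, [0, 0, 0], 0], [0.0, [0, 0, 0.0], 0]]' | python3 -m creep; echo '[[0.0, [0, 0, 0.005], 0], [0.0, [0, 0, 0.003], 0], [0.0, [0, 0, 0.002], 0], [0.0, [0, 0, 0.002], 0], [0.0, [0, 0, 0.002], 0], [0.0, [0, 0, 0.002], 0], [0.0, [0, 0, 0.002], 0], [0.0, [0, 0, 0], 0], [0.0, [0, 0, 0], 0]]' | python3 -m creep; python3 -c "
from h import *
delta(.5123,-.2542,.11)"
```

```text
time: 22.12
tool_pos: [0.5594, -0.1771, 0.1335]
ee_rot: [-3.141, 0.001, 1.656]
wrist_force: [0.8, -0.8, 0.1]
width: 0.0008
finger_force: 0.0
time: 22.87
tool_pos: [0.5598, -0.1773, 0.1176]
ee_rot: [3.14, 0.002, 1.656]
wrist_force: [-2.1, -0.0, 6.8]
width: 0.0008
finger_force: 3.1
d [-0.0726 -0.0538  0.0077] pos [ 0.5598 -0.1773  0.1176] rot [3.140e+00 2.000e-03 1.656e+00] F [-2.1 -0.   6.8] w 0.0008 t 22.87
```

```bash
echo '[[0.0, [0, 0, 0.002], 0], [0.0, [0, 0, 0.002], 0], [0.0, [0, 0, 0.002], 0], [0.0, [0, 0, 0.002], 0], [0.0, [0, 0, 0.001], 0], [0.0, [0, 0, 0], 0], [0.0, [0, 0, 0], 0]]' | python3 -m creep; echo '[[0.0, [0, 0, 0.001], 0], [0.0, [0, 0, 0.002], 0], [0.0, [0, 0, 0], 0], [0.0, [0, 0, 0], 0]]' | python3 -m creep
```

```text
time: 23.45
tool_pos: [0.5604, -0.1769, 0.1109]
ee_rot: [3.138, 0.002, 1.656]
wrist_force: [-4.0, 2.4, 12.5]
width: 0.0006
finger_force: 6.2
time: 23.78
tool_pos: [0.5605, -0.1769, 0.1107]
ee_rot: [3.137, 0.002, 1.656]
wrist_force: [-7.2, 3.4, 22.1]
width: 0.0007
finger_force: 10.6
```

```bash
echo '[[0.0, [0, 0, -0.02], 0], [0.0, [0, 0, -0.015], 0], [0.0, [0, -0.036, 0], 0], [0.0, [0, -0.036, 0], 0], [0.0, [0, -0.036, 0], 0], [0.0, [0, 0, 0.01], 0], [0.0, [0, 0, 0], 0], [0.0, [0, 0, 0.0], 0]]' | python3 -m creep; echo '[[0.0, [0, 0, 0.003], 0], [0.0, [0, 0, 0.003], 0], [0.0, [0, 0, 0.002], 0], [0.0, [0, 0, 0.002], 0], [0.0, [0, 0, 0.002], 0], [0.0, [0, 0, 0.002], 0], [0.0, [0, 0, 0.002], 0], [0.0, [0, 0, 0], 0], [0.0, [0, 0, 0], 0]]' | python3 -m creep; python3 -c "
from h import *
delta(.5123,-.2542,.11)"
```

```text
time: 24.45
tool_pos: [0.4521, -0.1859, 0.1283]
ee_rot: [3.141, -0.0, 1.655]
wrist_force: [0.1, 0.0, -1.1]
width: 0.0003
finger_force: 0.0
time: 25.2
tool_pos: [0.4525, -0.1856, 0.1138]
ee_rot: [3.141, -0.0, 1.656]
wrist_force: [-1.8, 1.7, 5.2]
width: 0.0002
finger_force: 2.7
d [-0.0734  0.0537  0.0039] pos [ 0.4525 -0.1856  0.1138] rot [ 3.141 -0.     1.656] F [-1.8  1.7  5.2] w 0.0002 t 25.2
```

```bash
echo '[[0.0, [0, 0, 0.002], 0], [0.0, [0, 0, 0.002], 0], [0.0, [0, 0, 0.002], 0], [0.0, [0, 0, 0.001], 0], [0.0, [0, 0, 0], 0], [0.0, [0, 0, 0], 0]]' | python3 -m creep; echo '[[0.0, [0, 0, 0.001], 0], [0.0, [0, 0, 0.002], 0], [0.0, [0, 0, 0], 0], [0.0, [0, 0, 0], 0]]' | python3 -m creep
```

```text
time: 25.7
tool_pos: [0.4524, -0.1855, 0.1101]
ee_rot: [3.14, 0.001, 1.656]
wrist_force: [-6.8, 3.0, 18.7]
width: 0.0009
finger_force: 9.3
time: 26.03
tool_pos: [0.4525, -0.1856, 0.11]
ee_rot: [3.139, 0.001, 1.657]
wrist_force: [-11.3, 6.5, 30.1]
width: 0.0003
finger_force: 15.0
```

All four corners have reached a hard stop. I'll go back to the first three to confirm they're still down.

```bash
echo '[[0.0, [0, 0, -0.02], 0], [0.0, [0, 0, -0.015], 0], [0.0, [-0.037, 0, 0], 0], [0.0, [-0.037, 0, 0], 0], [0.0, [-0.037, 0, 0], 0], [0.0, [-0.037, 0, 0], 0], [0.0, [0, 0, 0.015], 0], [0.0, [0, 0, 0.01], 0], [0.0, [0, 0, 0.004], 0], [0.0, [0, 0, 0.003], 0], [0.0, [0, 0, 0.002], 0], [0.0, [0, 0, 0.001], 0], [0.0, [0, 0, 0], 0], [0.0, [0, 0, 0], 0]]' | python3 -m creep; echo '[[0.0, [0, 0, -0.02], 0], [0.0, [0, 0, -0.015], 0], [0.0, [0, 0.036, 0], 0], [0.0, [0, 0.036, 0], 0], [0.0, [0, 0.036, 0], 0], [0.0, [0, 0, 0.015], 0], [0.0, [0, 0, 0.01], 0], [0.0, [0, 0, 0.004], 0], [0.0, [0, 0, 0.003], 0], [0.0, [0, 0, 0.002], 0], [0.0, [0, 0, 0.001], 0], [0.0, [0, 0, 0], 0], [0.0, [0, 0, 0], 0]]' | python3 -m creep;  echo '[[0.0, [0, 0, -0.02], 0], [0.0, [0, 0, -0.015], 0], [0.0, [0.037, 0, 0], 0], [0.0, [0.037, 0, 0], 0], [0.0, [0.037, 0, 0], 0], [0.0, [0.037, 0, 0], 0], [0.0, [0, 0, 0.015], 0], [0.0, [0, 0, 0.01], 0], [0.0, [0, 0, 0.004], 0], [0.0, [0, 0, 0.003], 0], [0.0, [0, 0, 0.002], 0], [0.0, [0, 0, 0.001], 0], [0.0, [0, 0, 0], 0], [0.0, [0, 0, 0], 0]]' | python3 -m creep
```

```text
time: 27.2
tool_pos: [0.4646, -0.335, 0.1101]
ee_rot: [3.14, 0.008, 1.656]
wrist_force: [-8.3, 1.1, 24.7]
width: 0.0002
finger_force: 12.0
time: 28.28
tool_pos: [0.5737, -0.3221, 0.1102]
ee_rot: [3.134, 0.001, 1.657]
wrist_force: [-2.0, 7.6, 20.8]
width: 0.0006
finger_force: 10.3
time: 29.45
tool_pos: [0.559, -0.1752, 0.1101]
ee_rot: [3.139, -0.003, 1.656]
wrist_force: [-10.6, 9.5, 28.7]
width: 0.0004
finger_force: 14.4
```

```bash
echo '[[0.0, [0, 0, -0.02], 0], [0.0, [0, 0, -0.03], 0], [0.0, [0, 0, -0.03], 0], [0.0, [0, 0, -0.03], 0], [0.0, [0, 0, -0.03], 0], [0.0, [-0.035, 0, 0], 0], [0.0, [-0.035, 0, 0], 0], [0.0, [-0.035, 0, 0], 0], [0.0, [-0.035, 0, 0], 0], [0.0, [-0.035, 0, 0], 0], [0.0, [-0.03, 0, 0], 0], [0.0, [0, 0, 0], 0], [0.0, [0, 0, 0], 0], [0.0, [0, 0, 0], 0]]' | python3 -m creep
python3 - <<'E'
from h import *
s=snapshot("wrist"); b=snapshot("scene"); im=s["color"]
cv2.imwrite("pics/p6.png",np.hstack([cv2.resize(im,(400,300)),cv2.resize(b["color"][130:265,110:290],(400,300),interpolation=cv2.INTER_CUBIC)]))
print(proj(s,[[.5123,-.2542,.148],[.5123+.054-.0064,-.2542+.074+.0046,.11]]).round(0)); delta(0,0,0)
E
```

```text
time: 30.62
tool_pos: [0.5762, -0.3809, 0.2415]
ee_rot: [-3.14, -0.002, 1.655]
wrist_force: [0.1, 0.1, 0.5]
width: 0.0006
finger_force: 0.0
[[213.  54.]
 [279. -25.]]
d [ 0.4279 -0.5422  0.2431] pos [ 0.5769 -0.3798  0.2428] rot [-3.142 -0.     1.657] F [-0.1  0.2  0.3] w 0.0005 t 30.72
```

View pics/p6.png

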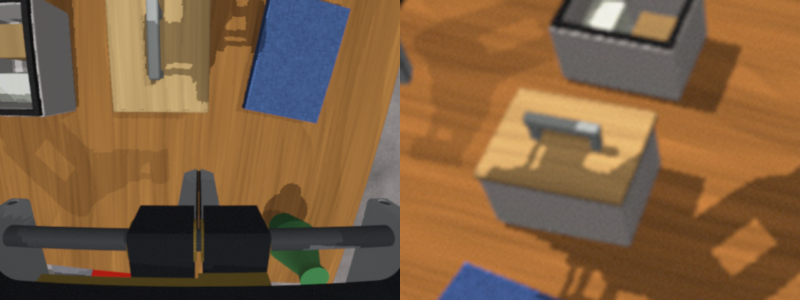

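The lid sits flush on the tub at (565,145) in the scene half, with no dark seal line showing. The handle in the wrist half, at about (153,40), is near where I predicted it, and the arm is clear.

```bash
python3 -c "
from bench import *
print(close_job())"
```

```text
the job is handed in; nothing more can be done
None
```

I handed the job in at about 31 s of the 72 s allowed: the lid is on the far white tub, all four corners pressed to a hard stop at about 110 mm height and the arm clear, but no verdict was shown.

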